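Hang the headset on the rail under the lamp

TASK

Pick up the headset standing on the bench and hang it by its headband over the steel rail under the lamp bar, one ear cup on each side of the rail and the notch inside the crown seated on it, hanging straight down. Let the rail gently take its weight before you let go; do not drop it on or press hard. Do not bump the lamp, and leave everything else on the bench where it is.

Things in the scene. Friction and masses are not known exactly. Their poses are not given: they have to be found in the camera images.
- headset: Rigid over-ear headset, black and grey, about 0.16 kg, standing on its two equal ear cups, headband up. 160 mm wide (x, cup to cup), 172 mm tall (z). Origin: bench level midway between the cups; the arch lies in its x-z plane. Cups: 46 to 80 mm from the middle in x (92 mm free between them), 56 mm in y, z 0 to 60 mm. Band: see crown; notch: see saddle.
- saddle (a point): Point in the notch under the crown, at headset (0, 0, 150 mm), axes as the headset; the rail's centre line passes here when the notch is fully seated. The notch is a V of two rubber faces, 22 mm wide in y, open downward, about 34 mm wide at its mouth, its lips reaching down to z 143 mm and 22 mm from the middle in x.
- crown (a point): Top of the headband, at headset (0, 0, 172 mm). The band is 24 mm wide (y) and 12 mm thick: a half circle of inner radius 66 mm about headset z 94 mm, then straight legs down to the cups.
- rail: Fixed round steel rail, 16 mm diameter, along its y axis, level, 210 mm above the bench. Origin: middle of its centre line. It runs roughly away from the robot; x is level and square to it (about to the robot's left), z up. Clear length 280 mm between two upright posts (18 mm thick, at y plus and minus 155 mm) with low feet (100 mm along x).
- lamp: White lamp bar fixed on the same posts above the rail. Origin: on its flat underside, directly above the rail's centre, 160 mm above the rail's centre line; axes as the rail. It spans x plus and minus 39 mm, y plus and minus 181 mm, and is 30 mm thick.
- bin: Bystander: open parts bin, 120 x 90 x 55 mm; origin at the centre of its underside. Leave it alone.
- reel: Bystander: solder reel, 52 mm across, 42 mm tall, standing on a flange; origin at the centre of its underside. Leave it alone.
- drive: Bystander: flat disk drive, 100 x 70 x 16 mm, lying under the rail; origin at the centre of its underside. Leave it alone.
- flux: Bystander: small amber bottle, 40 mm across, 85 mm tall; origin at the centre of its underside. Leave it alone.
- meter: Bystander: hand multimeter lying flat, 150 x 75 x 36 mm; origin at the centre of its underside. Leave it alone.
- mouse: Bystander: computer mouse, 100 x 58 x 28 mm; origin at the centre of its underside. Leave it alone.
- driver: Bystander: screwdriver lying on the bench, 170 mm long; origin at its handle-to-tip line's middle. Leave it alone.

How it is judged:
By the outcome, as a careful person would: the job done as asked, in the order asked, and still so for the second after the job is handed in, with the robot touching nothing.
It also fails if it takes over 54 s, if anything falls off the work surface, if the arm or the gripper's body presses on something with over 40 N, if the wrist force passes 120 N, or if a joint passes its speed limit or range.

ROBOT

A 7-joint arm with a two-finger parallel gripper is mounted at the origin on the work surface. World frame = base frame: x ahead of the robot, y to its left, z up, the work surface at z = 0. Lengths are in m, angles in rad, forces in N, time in s.
With the tool pointing down it reaches from about 0.425 to 0.925 m from the base axis. Payload 6.8 kg.
Tool frame: the origin (TCP) lies at the very end of the fingers, on their centre line; the grasp point (between the pads) lies 19 mm behind it; z points along the fingers, y is the line along which they close (so a half turn about z gives the same grasp; the last joint's range is limited). The gripper opens to 85 mm and grips with 20 to 120 N. Pads are 22 mm wide; open, the fingers measure 114 mm over their backs; the gripper's body (76 mm by 85 mm) begins 54 mm behind the grasp point. The pads swing forward as they close: fully open they stand 13 mm farther back than shut.
Start: joints at [1.221, 0.477, 0.022, 1.555, -0.011, 1.109, -0.083], TCP at [0.162, -0.655, 0.231] pointing down, gripper open.
Joint ranges: [-2.96, 2.96], [-0.34, 2.1], [-1.41, 1.46], [0.24, 2.44], [-1.37, 4.51], [0.17, 1.92], [-2.96, 2.96]. Speed limits (rad/s): [2.39, 2.39, 3.14, 3.14, 3.14, 3.14, 3.14].

INTERFACE

Orientations are given as a rotation vector (axis times angle).
In Python, from bench import r gives the robot as it stands. The module is installed in compiled form; this text tells all that it offers.
- The arm moves only by the tool servo_tool, never from a script. Its argument "commands" is a list of rows, each a list of 7 numbers: the turn, a rotation vector about the world's x, y, z in degrees, then the shift along the world's x, y, z in mm, then the closure, from 0 (fully open) to 1 (shut). A call has 1 to 5 rows; each row is the pose to reach, as a shift and turn from the pose commanded when the call began; what a row does not reach only later rows make up. A row lasts 1/12 s, in which the tool goes at most 41.7 mm and 7.16 degrees, less where a joint would pass 70% of its speed; a pose out of reach is approached as far as the arm can. A call with a gripper value outside its range is refused whole. The fingers move at their own pace and stop on an object; "force" is the grip in N (left out, the last holds). Time passes only in rows, so rows that repeat a pose let the fingers close. It gives the time, the measured TCP pose, the force, the opening and the grip force at its end, in the units of the state.
- r.get_obs(): the state, without advancing time (a new reading comes with each control period).
- r.grab_frame(name): name is "scene" or "top"; returns (picture, depth): 480x640x3 uint8, blue, green, red; 480x640 float32, m along the optical axis (not along the pixel's ray), 0 where there is no reading.
- r.camera_info(name): a dict with "vertical_fov" (degrees; the focal length in pixels is half the picture's height over the tangent of half this angle, whatever the lens; pixels are square), "cx", "cy" (the principal point, pixels), "cam_to_world" (4x4, takes a point from camera to world coordinates). Camera axes: x right, y up, looking along -z (the intrinsics and any distortion apply to the point x, -y, -z); pixel columns grow to the right and rows downward; lengths in m; the calibration is good to about 2 mm. A picture is of the moment at which its call begins. camera_info takes no time and is no camera call.
- r.hand_in(): hands the job in; it is judged then, once.
The state is a dict: "clock": time; "joints": joint angles; "qvel": joint speeds; "tau": joint torques, N m; "tcp_pos": TCP position; "orientation": TCP orientation; "contact_force": force on the tool from outside, world axes, zero at the start; "moment": the same for the moment, N m; "grip_width": finger opening in m; "gripper_force": force on a finger pad.
Only numpy, scipy, OpenCV 4.12 (cv2) and the standard library are available. Lean on these libraries where they do the work, as an engineer would, in place of code of your own. Each camera call takes 0.05 s, during which the arm holds its last target. There are 200 camera calls.

## Working session

There is one attempt and no reset: what is moved stays moved. The work goes in short steps, Python scripts to look and compute and a tool call to move; the robot and the scene stay as the last step left them, time stands still between calls to the robot, and variables do not carry over. Pictures are saved under pics/ and viewed, at most 13 in all, crops included, and the job is handed in when it is done.

Besides the shell and the picture viewer there is one more tool, called after "Request:" by a JSON object that holds its "op" and its "data". servo_tool: Moves the arm, as the interface text tells. Its arguments: {"type":"object","properties":{"commands":{"type":"array"},"force":{"type":"number"}},"required":["commands"]}

```bash
mkdir -p pics
cat > h.py <<'E'
import numpy as np, cv2
from bench import r
def cloud(n):
    im,d=r.grab_frame(n); c=r.camera_info(n); f=240/np.tan(np.radians(c["vertical_fov"]/2))
    v,u=np.mgrid[:480,:640]; k={a:b for a,b in c.items() if a not in("cam_to_world",)}
    D=np.array(c.get("distortion",np.zeros(5)),float) if "distortion" in c else None
    x=(u-c["cx"])/f; y=(v-c["cy"])/f
    P=np.stack([x*d,-y*d,-d,np.ones_like(d)],-1)@np.array(c["cam_to_world"]).T
    return im,d,P[...,:3],k
E
python3 - <<'E'
from h import *
for n in("scene","top"):
    im,d,P,k=cloud(n); cv2.imwrite(f"pics/{n}0.png",im); print(n,k,r.camera_info(n)["cam_to_world"]); np.savez(f"{n}0.npz",im=im,d=d,P=P)
print(r.get_obs())
E
```

```text
scene {'vertical_fov': 45.2526738957723, 'cx': 313.128028609416, 'cy': 240.67965914435925} [[ 0.16855458 -0.64140223  0.7484601   1.60954834]
 [ 0.9856052   0.11976603 -0.1193251  -0.17652732]
 [-0.01310471  0.75779897  0.65235649  1.13371149]
 [ 0.          0.          0.          1.        ]]
top {'vertical_fov': 49.96689845629519, 'cx': 328.6508765742912, 'cy': 234.0330543966392} [[-0.0027996   0.98755147 -0.1572713   0.35843318]
 [-0.99999146 -0.00324284 -0.00256176  0.00623105]
 [-0.00303987  0.15726279  0.98755211  1.41358165]
 [ 0.          0.          0.          1.        ]]
{'clock': 0.1, 'joints': array([ 1.22088606,  0.4777324 ,  0.02235082,  1.55633147, -0.01148   ,
        1.10930624, -0.08308234]), 'qvel': array([-0.00223321, -0.00408952, -0.001078  , -0.00348985, -0.00107095,
        0.00132758, -0.00113998]), 'tau': array([ 5.01525152e-03, -5.97765577e+01,  1.61397178e+00, -2.81957567e+01,
        1.28552175e-02,  5.05752687e-03, -2.02732167e-05]), 'tcp_pos': array([ 0.16148927, -0.65485594,  0.23042199]), 'orientation': array([-3.11704896e+00, -3.78776962e-01,  5.32068422e-04]), 'contact_force': array([ 0.31622652, -0.07414213,  0.42859291]), 'moment': array([-0.03942043,  0.00886174,  0.04124597]), 'gripper_force': 0.0, 'grip_width': 0.08554130157447962}
```

View pics/scene0.png

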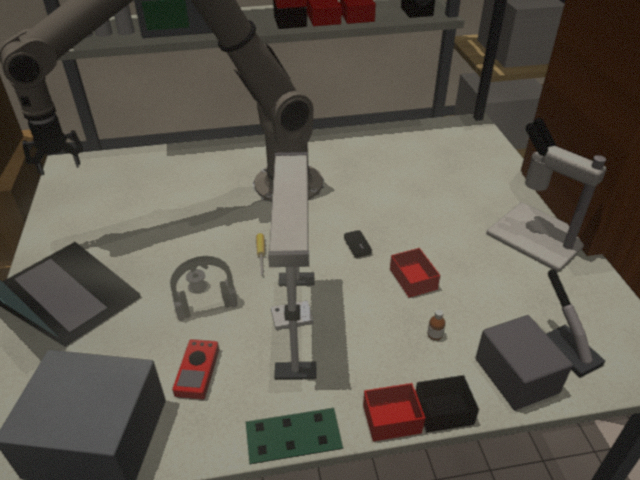

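View pics/top0.png

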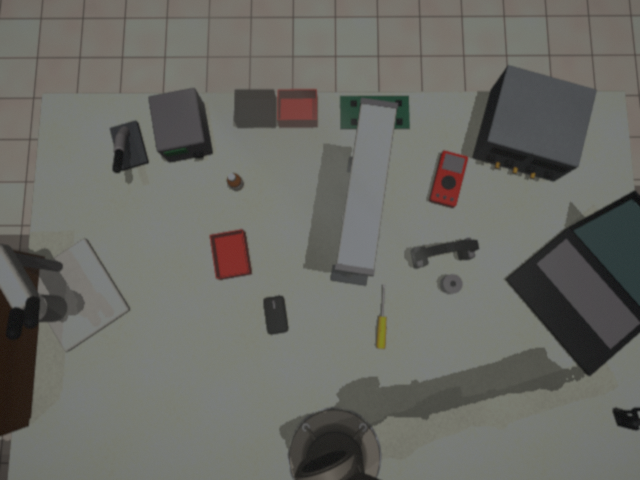

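Scene view: the headset stands at about (203,285) with the reel behind it; the lamp bar is at (290,210), with the rail showing below it at about (292,340). Top view: the headset is at (445,250), the reel at (451,284) and the lamp from (378,100) to (357,270).

```bash
python3 - <<'E'
from h import *
for n in("scene","top"):
    z=np.load(n+"0.npz"); im,d,P=z["im"],z["d"],z["P"]
    box=(slice(235,330),slice(155,250)) if n=="scene" else (slice(225,300),slice(395,495))
    p=P[box][d[box]>0]; 
    print(n,"bench z",np.median(p[p[:,2]<.015][:,2]))
    b=p[p[:,2]>.1]; print("band n",len(b),"min",b.min(0),"max",b.max(0))
    t=b[b[:,2]>np.percentile(b[:,2],99.5)-.006]; print(" crown",t.mean(0),len(t),np.percentile(b[:,2],[95,99,100]))
    m=b[:,:2].mean(0); w,V=np.linalg.eigh(np.cov((b[:,:2]-m).T)); a=V[:,1]; 
    s=(b[:,:2]-m)@a; q=(b[:,:2]-m)@V[:,0]; print(" axis",a,np.degrees(np.arctan2(a[1],a[0])),"ext",s.min(),s.max(),q.min(),q.max(),"mid",m+a*(s.min()+s.max())/2+V[:,0]*(q.min()+q.max())/2)
    c=p[(p[:,2]>.045)&(p[:,2]<.066)]; 
    k=(c[:,:2]-m)@a
    for g in (c[k<0],c[k>0]): print(" cup",len(g),g.mean(0),cv2.minAreaRect((g[:,:2]*1000).astype(np.float32)))
    # lamp
    L=P[(d>0)&(P[...,2]>.37)&(P[...,2]<.43)&(P[...,0]>.3)&(P[...,0]<1.1)&(abs(P[...,1])<.3)]
    L=L[L[:,2]>.39]
    if len(L): print(" lamp z",np.percentile(L[:,2],[1,50,99]),cv2.minAreaRect((L[:,:2]*1000).astype(np.float32)))
    R=P[(d>0)&(P[...,2]>.195)&(P[...,2]<.235)&(P[...,0]>.4)&(P[...,0]<.95)&(abs(P[...,1]+.07)<.15)]
    if len(R)>20: print(" rail",len(R),R.min(0),R.max(0)); vx=cv2.fitLine((R[:,:2]).astype(np.float32),cv2.DIST_HUBER,0,.01,.01).ravel(); print(vx,np.percentile(R[:,2],[5,50,95]))
E
for f in 1; do python3 -c "
import cv2
a=cv2.imread('pics/scene0.png')[230:400,150:350];b=cv2.imread('pics/top0.png')[90:300,320:500]
a=cv2.resize(a,(400,340));b=cv2.resize(b,(360,420))
import numpy as np
o=np.zeros((420,760,3),'u1');o[:340,:400]=a;o[:,400:]=b;cv2.imwrite('pics/c0.png',cv2.convertScaleAbs(o,alpha=1.6))"; done
```

```text
scene bench z 0.0015298607311793333
band n 699 min [ 0.50255378 -0.37000269  0.10013605] max [ 0.55272606 -0.21602404  0.17772657]
 crown [ 0.52786601 -0.29385625  0.17344192] 105 [0.1741293  0.17647414 0.17772657]
 axis [-0.16200789  0.98678946] 99.32346086573618 ext -0.07531153302282187 0.07993927684541073 -0.012433710928820665 0.019634309426111326 mid [ 0.52662581 -0.29407121]
 cup 237 [ 0.5297967  -0.34958652  0.05520159] ((495.4881286621094, -344.4088134765625), (48.4940299987793, 151.66310119628906), 72.94637298583984)
 cup 214 [ 0.51548804 -0.23975899  0.05609414] ((483.0916748046875, -262.0205078125), (151.98223876953125, 46.03783416748047), 39.08230972290039)
 lamp z [0.39231393 0.40099833 0.40461091] ((620.7142333984375, -67.105712890625), (78.26185607910156, 370.954345703125), 80.96894836425781)
 rail 284 [ 0.63911883 -0.10881693  0.19547986] [ 0.7921663  -0.06335035  0.23474079]
[ 0.9815558  -0.19117565  0.76433736 -0.08659253] [0.20193587 0.2187789  0.23068836]
top bench z -0.0012033858515906326
band n 613 min [ 0.50110499 -0.36846527  0.10007343] max [ 0.54627235 -0.21688963  0.17805332]
 crown [ 0.52423419 -0.29473228  0.17181457] 104 [0.17263036 0.17494049 0.17805332]
 axis [-0.15857747  0.98734654] 99.12433721867399 ext -0.08464375591330801 0.0666593817064959 -0.01310678762878855 0.011844148427451266 mid [ 0.52431893 -0.29295046]
 cup 147 [ 0.5117414  -0.35132973  0.05386453] ((490.8436279296875, -343.77386474609375), (47.03018569946289, 150.25250244140625), 71.03498840332031)
 cup 163 [ 0.50796185 -0.23070741  0.05587843] ((477.07269287109375, -251.00111389160156), (141.31777954101562, 43.9158935546875), 28.02040672302246)
 lamp z [0.39374529 0.39852247 0.40285625] ((622.423828125, -68.6620101928711), (77.7775650024414, 363.042724609375), 81.08927154541016)
```

View pics/c0.png

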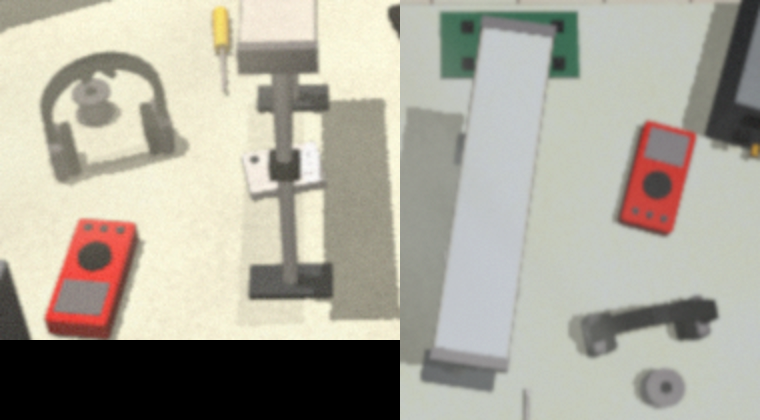

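Close-up: the headset's open side faces roughly along world x. The meter is nearer the scene camera, and the reel is just on the robot side. The gripper cannot stand upright under the lamp. So I'll grip the band's outer shoulder with the tool leaned, roll the headset 45° so its leading cup passes between lamp and rail, then roll it back upright.

```bash
cat >> h.py <<'E'
from scipy.spatial.transform import Rotation as Ro
Z=np.array([0,0,1.])
def orient(yaw,t):  # yaw: headset x heading deg; t: tool tilt deg
    a=np.radians(yaw); t=np.radians(t); h=np.array([np.cos(a),np.sin(a),0]); n=np.cross(Z,h)
    z=np.sin(t)*h-np.cos(t)*Z; y=-n; return np.column_stack([np.cross(y,z),y,z])
def go(p,R):
    o=r.get_obs(); R0=Ro.from_rotvec(o["orientation"]).as_matrix()
    rv=Ro.from_matrix(R@R0.T).as_rotvec(degrees=True); s=(np.array(p)-o["tcp_pos"])*1000
    print("turn",rv.round(2),"|%.1f|"%np.linalg.norm(rv),"shift",s.round(1),"|%.0f|"%np.linalg.norm(s))
def st():
    o=r.get_obs(); print({k:np.round(o[k],3) for k in("clock","joints","tcp_pos","contact_force","grip_width","gripper_force")})
def ray(n,uv,z):
    c=r.camera_info(n); f=240/np.tan(np.radians(c["vertical_fov"]/2)); T=np.array(c["cam_to_world"])
    d=np.c_[(uv[:,0]-c["cx"])/f,-(uv[:,1]-c["cy"])/f,-np.ones(len(uv))]@T[:3,:3].T
    return T[:3,3]+d*((z-T[2,3])/d[:,2])[:,None]
E
python3 - <<'E'
from h import *
for n in("scene","top"):
    z=np.load(n+"0.npz"); im,d,P=z["im"],z["d"],z["P"]
    m=((P[...,2]>.385)&(P[...,2]<.42)&(d>0)&(P[...,0]>.4)&(P[...,0]<.85)&(abs(P[...,1]+.07)<.12)).astype(np.uint8)
    m&=(im.min(-1)>(120 if n=="top" else 105)).astype(np.uint8)
    m=cv2.morphologyEx(m,cv2.MORPH_OPEN,np.ones((3,3)))
    c=max(cv2.findContours(m,0,2)[0],key=cv2.contourArea)[:,0].astype(float)
    print(n,cv2.minAreaRect(c.astype(np.float32)),cv2.minAreaRect((ray(n,c,.40)[:,:2]*1000).astype(np.float32)))
    # band: dark pixels near the crown, cast to bench-high planes
    B=(P[...,2]>.15)&(d>0)&(P[...,0]>.48)&(P[...,0]<.58)&(P[...,1]<-.2)&(P[...,1]>-.4)
    v,u=np.nonzero(B); uv=np.c_[u,v].astype(float); zz=np.array([P[b,a,2] for a,b in zip(u,v)])
    print(len(u), ray(n,uv,.165).mean(0), P[B].mean(0))
h=lambda a:np.array([np.cos(np.radians(a)),np.sin(np.radians(a)),0])
c=np.array([.526,-.294,0]); g=c-.0455*h(99.2)+.1235*Z; R=orient(99.2,30)
print(g); print("pre"); go(g-.1*R[:,2],R); st()
E
```

```text
scene ((289.0, 202.5), (95.0, 38.0), 90.0) ((619.8577880859375, -67.03392791748047), (75.65399169921875, 338.2445373535156), 81.11767578125)
442 [ 0.52988812 -0.2943675   0.165     ] [ 0.52927597 -0.29444117  0.16438558]
top ((367.2904968261719, 186.04449462890625), (34.44521713256836, 158.88613891601562), 8.707368850708008) ((621.9865112304688, -69.44939422607422), (68.13711547851562, 330.837890625), 81.00196075439453)
423 [ 0.52380468 -0.29287395  0.165     ] [ 0.52387055 -0.29299202  0.16445458]
[ 0.53327459 -0.3389147   0.1235    ]
pre
turn [ 27.4  -18.23  83.2 ] |89.5| shift [379.8 266.6 -20.3] |464|
{'clock': np.float64(0.1), 'joints': array([ 1.221,  0.478,  0.022,  1.556, -0.011,  1.109, -0.083]), 'tcp_pos': array([ 0.161, -0.655,  0.23 ]), 'contact_force': array([ 0.316, -0.074,  0.429]), 'grip_width': np.float64(0.086), 'gripper_force': np.float64(0.0)}
```

Request:
{"op": "servo_tool", "data": {"commands": [[5, -4, 14, 30, 20, 80, 0], [9, -6, 27, 60, 50, 130, 0], [9, -6, 27, 90, 70, 150, 0], [9, -6, 27, 127, 89, 150, 0], [9, -6, 27, 127, 89, 150, 0]]}}

```text
clock: 0.52
tcp_pos: [0.2766, -0.5742, 0.3747]
orientation: [-2.803, -1.049, -0.184]
contact_force: [0.4, -0.3, -0.2]
grip_width: 0.0854
gripper_force: 0.0
```

Request:
{"op": "servo_tool", "data": {"commands": [[9, -6, 28, 127, 89, 0, 0], [9, -6, 28, 127, 89, 0, 0], [9, -6, 28, 127, 89, 0, 0], [9, -6, 28, 127, 89, 0, 0], [9, -6, 28, 127, 89, 0, 0]]}}

```text
clock: 0.93
tcp_pos: [0.4109, -0.4787, 0.3731]
orientation: [-2.32, -1.638, -0.345]
contact_force: [0.3, 0.1, -0.3]
grip_width: 0.0854
gripper_force: 0.0
```

Request:
{"op": "servo_tool", "data": {"commands": [[9, -6, 28, 126, 89, -50, 0], [9, -6, 28, 126, 89, -50, 0], [9, -6, 28, 126, 89, -50, 0], [9, -6, 28, 126, 89, -50, 0], [9, -6, 28, 126, 89, -50, 0]]}}

```text
clock: 1.35
tcp_pos: [0.5355, -0.3876, 0.3197]
orientation: [-1.738, -2.066, -0.469]
contact_force: [0.5, 1.8, -1.2]
grip_width: 0.0854
gripper_force: 0.0
```

Run:
```python
from h import *
h=lambda a:np.array([np.cos(np.radians(a)),np.sin(np.radians(a)),0])
c=np.array([.526,-.294,0]); g=c-.0455*h(99.2)+.1235*Z; R=orient(99.2,30)
st(); go(g-.1*R[:,2],R)
```

```text
{'clock': np.float64(1.35), 'joints': array([ 0.929,  0.683, -0.435,  1.148, -0.125,  1.712,  0.711]), 'tcp_pos': array([ 0.536, -0.388,  0.32 ]), 'contact_force': array([ 0.536,  1.822, -1.223]), 'grip_width': np.float64(0.085), 'gripper_force': np.float64(0.0)}
turn [-0.22 -0.05 -0.66] |0.7| shift [   5.7   -0.7 -109.6] |110|
```

Run:
```python
from h import *
go([.594,-.239,.32],orient(81,75))
```

```text
turn [ 44.96   0.33 -17.89] |48.4| shift [ 58.5 148.6   0.3] |160|
```

Request:
{"op": "servo_tool", "data": {"commands": [[27, 0, -11, 35, 90, 20, 0], [27, 0, -11, 35, 90, 20, 0], [27, 0, -11, 35, 90, 20, 0], [27, 0, -11, 35, 90, 20, 0], [27, 0, -11, 35, 90, 20, 0]]}}

```text
clock: 1.77
tcp_pos: [0.563, -0.3083, 0.3391]
orientation: [-1.667, -1.597, -0.918]
contact_force: [-1.5, -1.7, -1.9]
grip_width: 0.0854
gripper_force: 0.0
```

Request:
{"op": "servo_tool", "data": {"commands": [[18, 0, -7, 23, 58, -20, 0], [18, 0, -7, 23, 58, -20, 0], [18, 0, -7, 23, 58, -20, 0], [18, 0, -7, 23, 58, -20, 0], [18, 0, -7, 23, 58, -20, 0]]}}

```text
clock: 2.18
tcp_pos: [0.5877, -0.249, 0.3227]
orientation: [-1.554, -1.298, -1.164]
contact_force: [0.4, -0.5, 0.4]
grip_width: 0.0852
gripper_force: 0.0
```

Run:
```python
from h import *
st(); go([.594,-.239,.32],orient(81,75))
```

```text
{'clock': np.float64(2.183), 'joints': array([ 1.058,  0.843, -0.571,  1.355, -0.735,  1.652,  0.529]), 'tcp_pos': array([ 0.588, -0.249,  0.323]), 'contact_force': array([ 0.43 , -0.529,  0.353]), 'grip_width': np.float64(0.085), 'gripper_force': np.float64(0.0)}
turn [ 0.69 -0.75  0.78] |1.3| shift [ 6.3 10.  -2.7] |12|
```

The leaned, rolled pose is reachable, so back to pregrasp.

Request:
{"op": "servo_tool", "data": {"commands": [[-27, 0, 11, -35, -90, 0, 0], [-27, 0, 11, -35, -90, 0, 0], [-27, 0, 11, -35, -90, 0, 0], [-27, 0, 11, -35, -90, 0, 0], [-27, 0, 11, -35, -90, 0, 0]]}}

```text
clock: 2.6
tcp_pos: [0.557, -0.3367, 0.3317]
orientation: [-1.702, -1.789, -0.772]
contact_force: [1.7, 1.6, 2.7]
grip_width: 0.0855
gripper_force: 0.0
```

Request:
{"op": "servo_tool", "data": {"commands": [[-18, 0, 7, -17, -59, -50, 0], [-18, 0, 7, -17, -59, -50, 0], [-18, 0, 7, -17, -59, -50, 0], [-18, 0, 7, -17, -59, -50, 0], [-18, 0, 7, -17, -59, -50, 0]]}}

```text
clock: 3.02
tcp_pos: [0.5378, -0.3947, 0.2762]
orientation: [-1.761, -2.059, -0.463]
contact_force: [0.6, -0.4, 0.2]
grip_width: 0.0855
gripper_force: 0.0
```

Run:
```python
from h import *
h=lambda a:np.array([np.cos(np.radians(a)),np.sin(np.radians(a)),0])
c=np.array([.526,-.294,0]); g=c-.0455*h(99.2)+.1235*Z; R=orient(99.2,30)
st(); go(g-.06*R[:,2],R); go(g,R)
```

```text
{'clock': np.float64(3.017), 'joints': array([ 0.93 ,  0.712, -0.422,  1.19 , -0.113,  1.635,  0.722]), 'tcp_pos': array([ 0.538, -0.395,  0.276]), 'contact_force': array([ 0.58 , -0.35 ,  0.213]), 'grip_width': np.float64(0.085), 'gripper_force': np.float64(0.0)}
turn [ 0.37 -0.07  0.24] |0.4| shift [   0.3   26.2 -100.7] |104|
turn [ 0.37 -0.07  0.24] |0.4| shift [  -4.5   55.8 -152.7] |163|
```

Request:
{"op": "servo_tool", "data": {"commands": [[0.3, 0, 0.2, 0, 10, -40, 0], [0.3, 0, 0.2, 0, 20, -80, 0], [0.3, 0, 0.2, 0, 26, -101, 0], [0.3, 0, 0.2, 0, 26, -101, 0], [0.3, 0, 0.2, 0, 26, -101, 0]]}}

```text
clock: 3.43
tcp_pos: [0.5361, -0.3703, 0.1727]
orientation: [-1.755, -2.053, -0.466]
contact_force: [-0.2, -0.3, 1.0]
grip_width: 0.0851
gripper_force: 0.0
```

Request:
{"op": "servo_tool", "data": {"commands": [[0, 0, 0, -2, 10, -17, 0], [0, 0, 0, -3, 20, -34, 0], [0, 0, 0, -5, 30, -52, 0], [0, 0, 0, -5, 30, -52, 0], [0, 0, 0, -5, 30, -52, 0]]}}

```text
clock: 3.85
tcp_pos: [0.5322, -0.3413, 0.1228]
orientation: [-1.757, -2.057, -0.465]
contact_force: [-0.2, -0.2, 0.6]
grip_width: 0.0855
gripper_force: 0.0
```

Run:
```python
from h import *
h=lambda a:np.array([np.cos(np.radians(a)),np.sin(np.radians(a)),0])
c=np.array([.526,-.294,0]); g=c-.0455*h(99.2)+.1235*Z; R=orient(99.2,30)
st(); go(g,R)
a=cloud("scene")[0][200:400,100:320]; b=cloud("top")[0][180:330,380:520]
o=np.zeros((400,800,3),'u1'); o[:,:440]=cv2.resize(a,(440,400)); o[:386,440:]=cv2.resize(b,(360,386)); cv2.imwrite("pics/g.png",cv2.convertScaleAbs(o,alpha=1.6))
```

```text
{'clock': np.float64(3.85), 'joints': array([ 0.914,  0.784, -0.43 ,  1.434, -0.092,  1.324,  0.741]), 'tcp_pos': array([ 0.532, -0.341,  0.123]), 'contact_force': array([-0.229, -0.185,  0.588]), 'grip_width': np.float64(0.085), 'gripper_force': np.float64(0.0)}
turn [ 0.17 -0.14  0.16] |0.3| shift [1.  2.4 0.7] |3|
```

View pics/g.png

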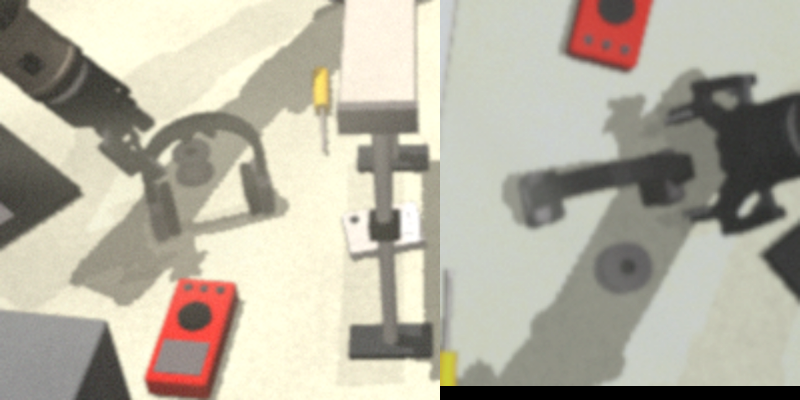

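The fingers straddle the band at its outer shoulder: left view at (150,150); right view at about (690,110) and (700,215), with the band between at (690,170). Closing.

Request:
{"op": "servo_tool", "data": {"commands": [[0, 0, 0, 0, 1, 0, 0.3], [0, 0, 0, 0, 1, 0, 0.5], [0, 0, 0, 0, 1, 0, 0.6], [0, 0, 0, 0, 1, 0, 0.7], [0, 0, 0, 0, 1, 0, 0.8]], "force": 50}}

```text
clock: 4.37
tcp_pos: [0.5316, -0.3397, 0.1213]
orientation: [-1.756, -2.057, -0.464]
contact_force: [-0.2, -0.7, -0.4]
grip_width: 0.0254
gripper_force: 0.1
```

Request:
{"op": "servo_tool", "data": {"commands": [[0, 0, 0, 0, 0, 0, 1], [0, 0, 0, 0, 0, 0, 1], [0, 0, 0, 0, 0, 0, 1], [0, 0, 0, 0, 0, 0, 1], [0, 0, 0, 0, 0, 0, 1]], "force": 50}}

```text
clock: 4.78
tcp_pos: [0.5318, -0.3397, 0.1213]
orientation: [-1.757, -2.057, -0.464]
contact_force: [1.9, -1.3, 2.1]
grip_width: 0.023
gripper_force: 49.7
```

Request:
{"op": "servo_tool", "data": {"commands": [[0, 0, 0, 0, 0, 5, 1], [0, 0, 0, 0, 0, 20, 1], [0, 0, 0, 0, 0, 40, 1], [0, 0, 0, 0, 0, 60, 1], [0, 0, 0, 0, 0, 60, 1]]}}

```text
clock: 5.2
tcp_pos: [0.5334, -0.3402, 0.1861]
orientation: [-1.759, -2.063, -0.466]
contact_force: [0.0, -0.4, -0.5]
grip_width: 0.0233
gripper_force: 49.2
```

Run:
```python
from h import *
st()
a=cloud("scene")[0][180:400,100:340]; b=cloud("top")[0][180:330,380:520]
o=np.zeros((440,800,3),'u1'); o[:,:480]=cv2.resize(a,(480,440)); o[:343,480:]=cv2.resize(b,(320,343)); cv2.imwrite("pics/l.png",cv2.convertScaleAbs(o,alpha=1.6))
```

```text
{'clock': np.float64(5.2), 'joints': array([ 0.917,  0.717, -0.44 ,  1.399, -0.111,  1.415,  0.721]), 'tcp_pos': array([ 0.533, -0.34 ,  0.186]), 'contact_force': array([ 0.033, -0.38 , -0.541]), 'grip_width': np.float64(0.023), 'gripper_force': np.float64(49.245)}
```

View pics/l.png

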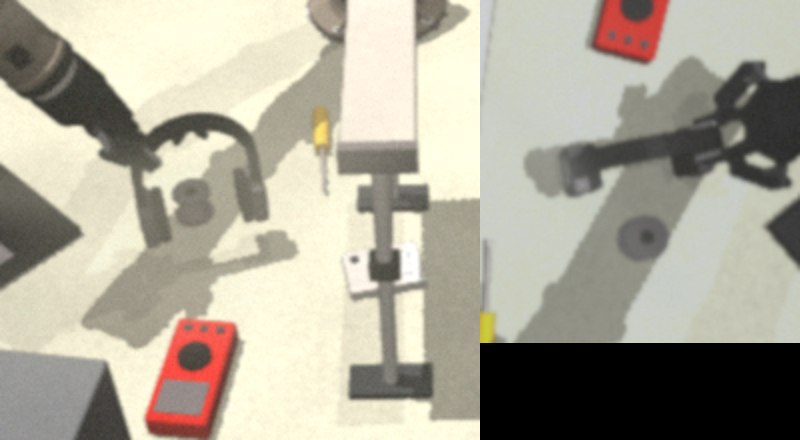

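Lifted: the headset hangs level in the fingers, at (200,180) in the left view. Next, its pose in the grip and the next move.

```bash
cat >> h.py <<'E'
def H(a): return np.array([np.cos(np.radians(a)),np.sin(np.radians(a)),0])
RC=np.array([.621,-.068,.210])
T=np.array([-.046,.1213])   # TCP in headset x,z ; tool tilt 30 there
def pose(xr,zr,roll,yaw=81,along=0,T=T):  # rail centre at headset (xr,zr), headset rolled by roll deg (+x cup up)
    c,s=np.cos(np.radians(roll)),np.sin(np.radians(roll)); d=T-np.array([xr,zr])
    p=RC+H(yaw)*(c*d[0]-s*d[1])+Z*(s*d[0]+c*d[1])+along*H(yaw-90)
    return p,orient(yaw,30+roll)
E
python3 - <<'E'
from h import *
o=r.get_obs(); tc=o["tcp_pos"]; R=Ro.from_rotvec(o["orientation"]).as_matrix()
z=R[:,2]; print("tool tilt",np.degrees(np.arccos(-z[2])),"yaw z",np.degrees(np.arctan2(z[1],z[0])),"y ax",np.degrees(np.arctan2(R[1,1],R[0,1])))
for n in("scene","top"):
    im,d,P,_=cloud(n); h=H(99.2); q=P-tc; s=q@h; w=q@H(9.2); zz=q[...,2]
    m=(d>0)&(abs(w)<.03)&(s>0.01)&(s<.135)&(zz>-.09)&(zz<.06)&(im.max(-1)<110)
    a=P[m]; s,w,zz=s[m],w[m],zz[m]
    up=zz>-.02; m2=np.polyfit(s[up],w[up],1); print(n,m.sum(),"yaw err",np.degrees(np.arctan(m2[0])),"w mid",np.median(w[up]))
    # outer band points: highest per s bin
    b=[(k,np.percentile(zz[abs(s-k)<.003],90)) for k in np.arange(.015,.11,.005) if (abs(s-k)<.003).sum()>4]; b=np.array(b)
    A=np.c_[2*b,np.ones(len(b))]; x=np.linalg.lstsq(A,(b**2).sum(1),rcond=None)[0]
    print(" centre",x[:2],"r",np.sqrt(x[2]+x[0]**2+x[1]**2),"expect",-T+[0,.094], "top",b[:,1].max(), b[b[:,1].argmax()])
print("next"); p,R=pose(.016,-.09,45); print(p); go(p,R)
p,R=pose(.016,.115,45); print(p)
E
```

```text
tool tilt 29.782615429023284 yaw z 99.40038812572759 y ax 9.096679478161777
scene 804 yaw err 1.1891815802706722 w mid 0.007315953148924107
 centre [ 0.04577006 -0.01769731] r 0.07196992332616257 expect [ 0.046  -0.0273] top 0.05464705066129423 [0.045      0.05464705]
top 776 yaw err -0.039875540543923386 w mid -0.0027297991381811672
 centre [ 0.04640459 -0.02225197] r 0.07341346179797101 expect [ 0.046  -0.0273] top 0.0517118282859614 [0.05       0.05171183]
next
[ 0.59076868 -0.25887303  0.31557104]
turn [ 45.26  -0.26 -17.27] |48.4| shift [ 60.   80.4 135.2] |168|
[ 0.61344494 -0.1157008   0.17061415]
```

Request:
{"op": "servo_tool", "data": {"commands": [[6, 0, -2, 0, 0, 30, 1], [12, 0, -4, 0, 0, 60, 1], [18, 0, -7, 5, 0, 90, 1], [23, 0, -9, 10, 10, 120, 1], [23, 0, -9, 10, 10, 120, 1]]}}

```text
clock: 5.82
tcp_pos: [0.5413, -0.3317, 0.3024]
orientation: [-1.673, -1.678, -0.863]
contact_force: [0.2, -0.2, -2.4]
grip_width: 0.0235
gripper_force: 50.2
```

Request:
{"op": "servo_tool", "data": {"commands": [[7, 0, -2, 10, 10, 5, 1], [14, 0, -5, 20, 25, 10, 1], [22, 0, -8, 35, 40, 13, 1], [22, 0, -8, 50, 60, 13, 1], [22, 0, -8, 50, 60, 13, 1]]}}

```text
clock: 6.23
tcp_pos: [0.5917, -0.2647, 0.3103]
orientation: [-1.523, -1.305, -1.16]
contact_force: [1.4, 1.1, -2.0]
grip_width: 0.023
gripper_force: 50.2
```

Run:
```python
from h import *
st(); go(*pose(.016,-.09,45))
a=cloud("scene")[0][120:400,130:400]; b=cloud("top")[0][80:330,320:560]
o=np.zeros((420,800,3),'u1'); o[:,:405]=cv2.resize(a,(405,420)); o[:411,405:]=cv2.resize(b,(395,411)); cv2.imwrite("pics/i0.png",cv2.convertScaleAbs(o,alpha=1.6))
```

```text
{'clock': np.float64(6.233), 'joints': array([ 1.054,  0.894, -0.573,  1.297, -0.711,  1.689,  0.529]), 'tcp_pos': array([ 0.592, -0.265,  0.31 ]), 'contact_force': array([ 1.38 ,  1.109, -1.987]), 'grip_width': np.float64(0.023), 'gripper_force': np.float64(50.19)}
turn [-0.12 -0.5  -0.6 ] |0.8| shift [-0.9  5.9  5.3] |8|
```

View pics/i0.png

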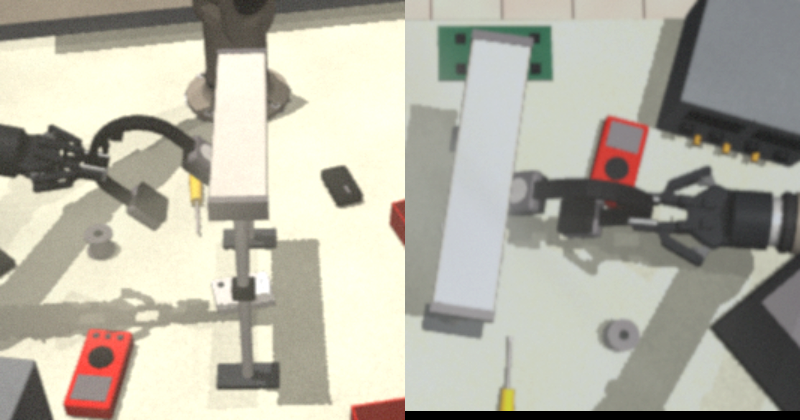

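The headset is rolled 45°. Its leading cup is at the lamp's edge in the top view (515,190) and below the lamp, as planned. I'll correct the offset, then slide in diagonally.

Request:
{"op": "servo_tool", "data": {"commands": [[0, -0.5, -0.6, -1, 6, 5, 1], [0, -0.5, -0.6, 1, 20, -9, 1], [0, -0.5, -0.6, 3, 34, -23, 1], [0, -0.5, -0.6, 5, 48, -38, 1], [0, -0.5, -0.6, 5, 48, -38, 1]]}}

```text
clock: 6.75
tcp_pos: [0.5953, -0.2185, 0.2743]
orientation: [-1.532, -1.31, -1.174]
contact_force: [-0.7, 0.9, -1.7]
grip_width: 0.023
gripper_force: 50.2
```

Run:
```python
from h import *
st(); go(*pose(.016,-.03,45)); go(*pose(.016,.04,45))
```

```text
{'clock': np.float64(6.75), 'joints': array([ 1.038,  0.887, -0.585,  1.415, -0.721,  1.57 ,  0.597]), 'tcp_pos': array([ 0.595, -0.218,  0.274]), 'contact_force': array([-0.722,  0.893, -1.685]), 'grip_width': np.float64(0.023), 'gripper_force': np.float64(50.215)}
turn [0.24 0.12 0.06] |0.3| shift [ 2.1  1.5 -1.2] |3|
turn [0.24 0.12 0.06] |0.3| shift [  9.8  50.4 -50.7] |72|
```

Request:
{"op": "servo_tool", "data": {"commands": [[0, 0, 0, 3, 13, -13, 1], [0, 0, 0, 6, 26, -26, 1], [0, 0, 0, 8, 39, -39, 1], [0, 0, 0, 10, 50, -51, 1], [0, 0, 0, 10, 50, -51, 1]]}}

```text
clock: 7.17
tcp_pos: [0.6057, -0.1698, 0.2242]
orientation: [-1.533, -1.31, -1.176]
contact_force: [-1.6, 0.8, -2.2]
grip_width: 0.0234
gripper_force: 50.2
```

Run:
```python
from h import *
st(); go(*pose(.016,.04,45)); go(*pose(.010,.105,45))
im,d,P,_=cloud("scene"); a=im[120:400,130:400]; b=cloud("top")[0][80:330,320:560]
o=np.zeros((420,800,3),'u1'); o[:,:405]=cv2.resize(a,(405,420)); o[:411,405:]=cv2.resize(b,(395,411)); cv2.imwrite("pics/i1.png",cv2.convertScaleAbs(o,alpha=1.6))
```

```text
{'clock': np.float64(7.167), 'joints': array([ 1.   ,  0.921, -0.594,  1.499, -0.728,  1.449,  0.659]), 'tcp_pos': array([ 0.606, -0.17 ,  0.224]), 'contact_force': array([-1.625,  0.829, -2.22 ]), 'grip_width': np.float64(0.023), 'gripper_force': np.float64(50.215)}
turn [0.24 0.18 0.13] |0.3| shift [-0.6  1.7 -0.6] |2|
turn [0.24 0.18 0.13] |0.3| shift [  7.3  51.3 -42.3] |67|
```

View pics/i1.png

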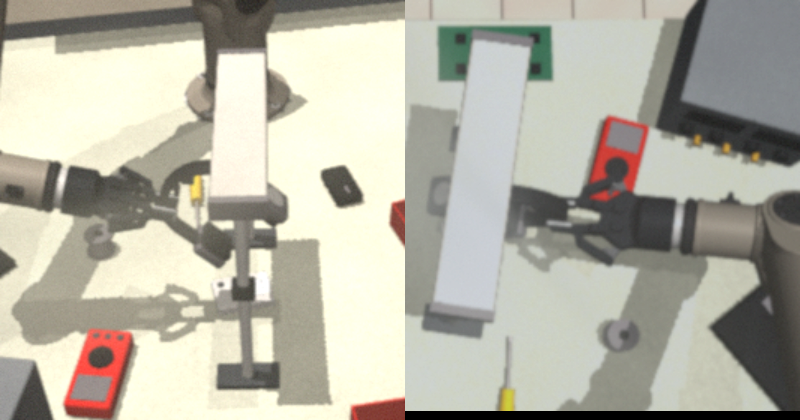

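The leading cup is now past the rail (far side, 278,205) and the other cup is on the near side (215,240). No contact. Continuing.

Request:
{"op": "servo_tool", "data": {"commands": [[0, 0, 0, 2, 13, -11, 1], [0, 0, 0, 4, 26, -22, 1], [0, 0, 0, 6, 39, -33, 1], [0, 0, 0, 7, 51, -42, 1], [0, 0, 0, 7, 51, -42, 1]]}}

```text
clock: 7.68
tcp_pos: [0.6132, -0.1194, 0.1831]
orientation: [-1.533, -1.31, -1.177]
contact_force: [0.1, 0.9, -1.6]
grip_width: 0.0231
gripper_force: 50.2
```

Run:
```python
from h import *
st(); 
for a in ((.010,.105,45),(.007,.110,38),(.004,.114,31),(0,.117,24),(0,.118,12),(0,.118,0)): go(*pose(*a))
```

```text
{'clock': np.float64(7.683), 'joints': array([ 0.96 ,  0.954, -0.608,  1.573, -0.745,  1.335,  0.712]), 'tcp_pos': array([ 0.613, -0.119,  0.183]), 'contact_force': array([ 0.139,  0.852, -1.621]), 'grip_width': np.float64(0.023), 'gripper_force': np.float64(50.212)}
turn [0.22 0.24 0.18] |0.4| shift [-0.2  1.  -1.2] |2|
turn [-6.69  1.35  0.16] |6.8| shift [0.2 3.3 3.2] |5|
turn [-13.6    2.45   0.14] |13.8| shift [0.5 5.4 7.4] |9|
turn [-20.52   3.56   0.12] |20.8| shift [ 1.   8.2 12.1] |15|
turn [-32.37   5.45   0.09] |32.8| shift [ 0.7  6.3 20.6] |22|
turn [-44.22   7.34   0.06] |44.8| shift [ 0.6  6.  30.2] |31|
```

Request:
{"op": "servo_tool", "data": {"commands": [[-6.7, 1.3, 0.1, 0, 3, 3, 1], [-13.6, 2.4, 0.1, 0, 5, 7, 1], [-20.5, 3.5, 0.1, 1, 8, 12, 1], [-26, 4.5, 0.1, 1, 7, 16, 1], [-26, 4.5, 0.1, 1, 7, 16, 1]]}}

```text
clock: 8.1
tcp_pos: [0.618, -0.1116, 0.207]
orientation: [-1.874, -1.612, -0.848]
contact_force: [0.9, 0.9, -1.0]
grip_width: 0.023
gripper_force: 50.1
```

Run:
```python
from h import *
st(); 
for a in ((0,.118,12),(0,.118,0)): go(*pose(*a))
```

```text
{'clock': np.float64(8.1), 'joints': array([ 0.8  ,  0.668, -0.503,  1.629, -0.566,  1.166,  0.51 ]), 'tcp_pos': array([ 0.618, -0.112,  0.207]), 'contact_force': array([ 0.949,  0.922, -1.017]), 'grip_width': np.float64(0.023), 'gripper_force': np.float64(50.135)}
turn [-5.94  1.61 -0.15] |6.2| shift [-4.2 -1.5 -3.3] |6|
turn [-17.79   3.47  -0.22] |18.1| shift [-4.2 -1.8  6.3] |8|
```

Request:
{"op": "servo_tool", "data": {"commands": [[-6, 1.5, 0, -3, -1, -3, 1], [-12, 2.5, 0, -4, -2, 2, 1], [-17.8, 3.5, -0.2, -4, -2, 6, 1], [-17.8, 3.5, -0.2, -4, -2, 6, 1], [-17.8, 3.5, -0.2, -4, -2, 6, 1]]}}

```text
clock: 8.52
tcp_pos: [0.6108, -0.1149, 0.2061]
orientation: [-2.087, -1.769, -0.559]
contact_force: [-0.4, -1.0, -2.5]
grip_width: 0.0229
gripper_force: 50.1
```

Run:
```python
from h import *
st(); 
for a in ((0,.118,0),(0,.14,0),(0,.15,0)): go(*pose(*a))
o=r.get_obs(); tc=o["tcp_pos"]
im,d,P,_=cloud("scene"); a=im[180:400,200:400]
cv2.imwrite("pics/u.png",cv2.convertScaleAbs(cv2.resize(a,(545,600)),alpha=1.6)); np.savez("u.npz",im=im,d=d,P=P)
```

```text
{'clock': np.float64(8.517), 'joints': array([ 0.635,  0.536, -0.401,  1.662, -0.371,  1.083,  0.307]), 'tcp_pos': array([ 0.611, -0.115,  0.206]), 'contact_force': array([-0.435, -1.018, -2.51 ]), 'grip_width': np.float64(0.023), 'gripper_force': np.float64(50.096)}
turn [-0.54 -0.46  0.29] |0.8| shift [3.  1.5 7.2] |8|
turn [-0.54 -0.46  0.29] |0.8| shift [  3.    1.5 -14.8] |15|
turn [-0.54 -0.46  0.29] |0.8| shift [  3.    1.5 -24.8] |25|
```

View pics/u.png

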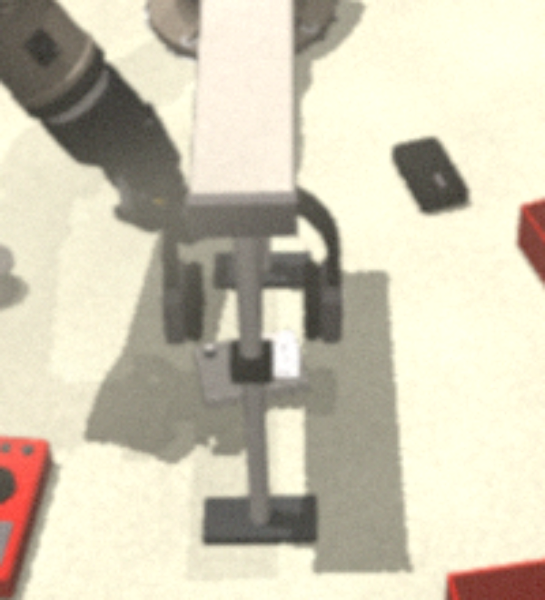

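Upright over the rail, cups either side at (183,305) and (323,305), midpoint 253, with the rail at about 252. Lowering gently.

Request:
{"op": "servo_tool", "data": {"commands": [[-0.5, -0.5, 0.3, 1, 0, -4, 1], [-0.5, -0.5, 0.3, 2, 1, -8, 1], [-0.5, -0.5, 0.3, 3, 1.5, -12, 1], [-0.5, -0.5, 0.3, 3, 1.5, -16, 1], [-0.5, -0.5, 0.3, 3, 1.5, -16, 1]]}}

```text
clock: 8.98
tcp_pos: [0.6126, -0.1143, 0.1872]
orientation: [-2.092, -1.781, -0.556]
contact_force: [-0.2, 0.1, -1.6]
grip_width: 0.023
gripper_force: 50.1
```

Request:
{"op": "servo_tool", "data": {"commands": [[0, 0, 0, 0, 0, 0, 1], [0, 0, 0, 0, 0, 0, 1]]}}

```text
clock: 9.15
tcp_pos: [0.6135, -0.1141, 0.189]
orientation: [-2.092, -1.783, -0.558]
contact_force: [0.1, -0.7, -1.4]
grip_width: 0.0234
gripper_force: 50.1
```

Run:
```python
from h import *
st(); go(*pose(0,.15,0)); print(r.get_obs()["moment"])
```

```text
{'clock': np.float64(9.15), 'joints': array([ 0.629,  0.552, -0.401,  1.676, -0.362,  1.045,  0.316]), 'tcp_pos': array([ 0.613, -0.114,  0.189]), 'contact_force': array([ 0.06 , -0.726, -1.444]), 'grip_width': np.float64(0.023), 'gripper_force': np.float64(50.108)}
turn [ 0.11 -0.06  0.1 ] |0.2| shift [ 0.3  0.6 -7.7] |8|
[-0.7952132   0.11482737  0.02516453]
```

Request:
{"op": "servo_tool", "data": {"commands": [[0, 0, 0, 0, 0, -1, 1], [0, 0, 0, 0, 0, -2, 1], [0, 0, 0, 0, 0, -3, 1], [0, 0, 0, 0, 0, -4, 1], [0, 0, 0, 0, 0, -4, 1]]}}

```text
clock: 9.57
tcp_pos: [0.6134, -0.114, 0.1849]
orientation: [-2.092, -1.784, -0.557]
contact_force: [-0.3, 0.3, -3.1]
grip_width: 0.023
gripper_force: 50.1
```

Request:
{"op": "servo_tool", "data": {"commands": [[0, 0, 0, 0, 0, -0.5, 1], [0, 0, 0, 0, 0, -1, 1], [0, 0, 0, 0, 0, -1, 1]]}}

```text
clock: 9.82
tcp_pos: [0.6135, -0.1139, 0.1841]
orientation: [-2.092, -1.784, -0.558]
contact_force: [-0.2, 0.1, -2.0]
grip_width: 0.0229
gripper_force: 50.1
```

Request:
{"op": "servo_tool", "data": {"commands": [[0, 0, 0, 0, 0, -0.5, 1], [0, 0, 0, 0, 0, -1, 1], [0, 0, 0, 0, 0, -1, 1]]}}

```text
clock: 10.07
tcp_pos: [0.6137, -0.1136, 0.1834]
orientation: [-2.092, -1.784, -0.558]
contact_force: [-0.7, 0.9, 0.2]
grip_width: 0.0231
gripper_force: 50.3
```

Request:
{"op": "servo_tool", "data": {"commands": [[0, 0, 0, 0, 0, -0.5, 1], [0, 0, 0, 0, 0, -0.5, 1], [0, 0, 0, 0, 0, -0.5, 1]]}}

```text
clock: 10.32
tcp_pos: [0.6138, -0.1136, 0.183]
orientation: [-2.092, -1.784, -0.558]
contact_force: [0.5, 1.6, 2.5]
grip_width: 0.0233
gripper_force: 50.5
```

Request:
{"op": "servo_tool", "data": {"commands": [[0, 0, 0, 0, 0, -0.5, 1], [0, 0, 0, 0, 0, -0.5, 1], [0, 0, 0, 0, 0, -0.5, 1]]}}

```text
clock: 10.57
tcp_pos: [0.6138, -0.1135, 0.1827]
orientation: [-2.092, -1.784, -0.559]
contact_force: [-0.7, 1.9, 4.6]
grip_width: 0.0228
gripper_force: 50.8
```

Run:
```python
from h import *
st(); go(*pose(0,.15,0)); print(r.get_obs()["moment"])
```

```text
{'clock': np.float64(10.567), 'joints': array([ 0.628,  0.56 , -0.401,  1.68 , -0.362,  1.033,  0.32 ]), 'tcp_pos': array([ 0.614, -0.114,  0.183]), 'contact_force': array([-0.746,  1.908,  4.553]), 'grip_width': np.float64(0.023), 'gripper_force': np.float64(50.774)}
turn [ 0.1  -0.01  0.08] |0.1| shift [ 0.   0.1 -1.4] |1|
[ 0.62053214 -0.03098236  0.06657749]
```

Request:
{"op": "servo_tool", "data": {"commands": [[0, 0, 0, 0, 0.5, 0, 1], [0, 0, 0, 0, 1, 0, 1], [0, 0, 0, 0, 1, 0, 1], [0, 0, 0, 0, 1, 0, 1]]}}

```text
clock: 10.9
tcp_pos: [0.6138, -0.113, 0.1822]
orientation: [-2.093, -1.784, -0.558]
contact_force: [0.8, 1.8, 3.7]
grip_width: 0.0232
gripper_force: 50.7
```

Request:
{"op": "servo_tool", "data": {"commands": [[0, 0, 0, 0, 0.3, 0, 1], [0, 0, 0, 0, 0.5, 0, 1], [0, 0, 0, 0, 0.5, 0, 1]]}}

```text
clock: 11.15
tcp_pos: [0.6136, -0.1127, 0.182]
orientation: [-2.093, -1.784, -0.557]
contact_force: [2.4, 0.4, 3.1]
grip_width: 0.0232
gripper_force: 50.6
```

Request:
{"op": "servo_tool", "data": {"commands": [[0, 0, 0, 0, 0.5, 0, 1], [0, 0, 0, 0, 0.5, 0, 1], [0, 0, 0, 0, 0.5, 0, 1]]}}

```text
clock: 11.4
tcp_pos: [0.6134, -0.1124, 0.1818]
orientation: [-2.093, -1.784, -0.557]
contact_force: [1.0, 0.3, 2.2]
grip_width: 0.0226
gripper_force: 50.6
```

Request:
{"op": "servo_tool", "data": {"commands": [[0, 0, 0, 0, 0.3, -0.4, 1], [0, 0, 0, 0, 0.3, -0.4, 1], [0, 0, 0, 0, 0.3, -0.4, 1]]}}

```text
clock: 11.65
tcp_pos: [0.6135, -0.1124, 0.1816]
orientation: [-2.093, -1.784, -0.557]
contact_force: [0.5, -0.9, 3.6]
grip_width: 0.0231
gripper_force: 50.8
```

Run:
```python
from h import *
st(); go(*pose(0,.15,0)); print(r.get_obs()["moment"])
im,d,P,_=cloud("scene"); a=im[200:340,230:370]
cv2.imwrite("pics/s.png",cv2.convertScaleAbs(cv2.resize(a,(600,600),interpolation=cv2.INTER_CUBIC),alpha=1.6))
```

```text
{'clock': np.float64(11.65), 'joints': array([ 0.626,  0.559, -0.401,  1.683, -0.362,  1.029,  0.318]), 'tcp_pos': array([ 0.613, -0.112,  0.182]), 'contact_force': array([ 0.522, -0.92 ,  3.618]), 'grip_width': np.float64(0.023), 'gripper_force': np.float64(50.819)}
turn [ 0.17 -0.04  0.13] |0.2| shift [ 0.3 -1.1 -0.3] |1|
[-0.23914847 -0.10196843 -0.04132833]
```

View pics/s.png

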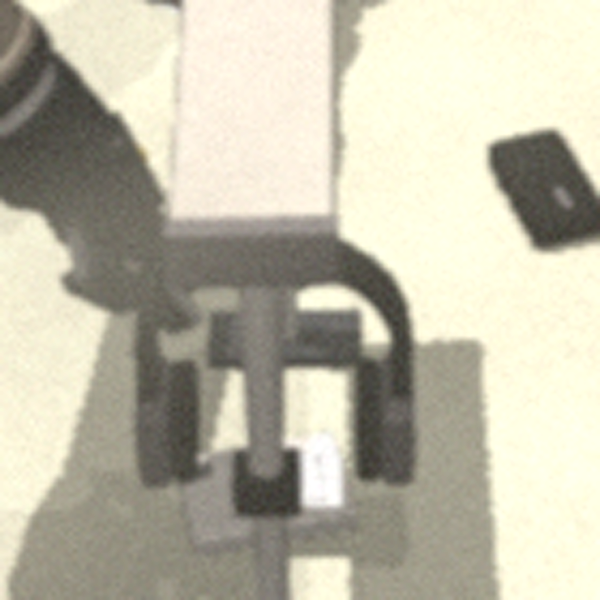

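Seated: band over the rail, cups level at (165,430) and (385,430), TCP height within 0.3 mm of the expected seat, and side force about zero. Easing the grip and opening.

Request:
{"op": "servo_tool", "data": {"commands": [[0, 0, 0, 0, 0, 0.2, 1], [0, 0, 0, 0, 0, 0.2, 1], [0, 0, 0, 0, 0, 0.2, 1]], "force": 20}}

```text
clock: 11.95
tcp_pos: [0.6135, -0.1123, 0.1817]
orientation: [-2.093, -1.784, -0.557]
contact_force: [0.7, -2.4, 2.0]
grip_width: 0.0227
gripper_force: 50.8
```

Request:
{"op": "servo_tool", "data": {"commands": [[0, 0, 0, 0, 0, 0, 0.68], [0, 0, 0, 0, 0, 0, 0.64], [0, 0, 0, 0, 0, 0, 0.58], [0, 0, 0, 0, 0, 0, 0.5], [0, 0, 0, 0, 0, 0, 0.4]]}}

```text
clock: 12.37
tcp_pos: [0.6132, -0.1114, 0.1817]
orientation: [-2.092, -1.784, -0.557]
contact_force: [-0.3, -0.1, -1.5]
grip_width: 0.0506
gripper_force: 0.0
```

Request:
{"op": "servo_tool", "data": {"commands": [[0, 0, 0, 0, 0, 0, 0.3], [0, 0, 0, 0, 0, 0, 0.3], [0, 0, 0, 0, 0, 0, 0.3], [0, 0, 0, 0, 0, 0, 0.3], [0, 0, 0, 0, 0, 0, 0.3]]}}

```text
clock: 12.78
tcp_pos: [0.6135, -0.1118, 0.1819]
orientation: [-2.092, -1.784, -0.557]
contact_force: [-1.4, -0.1, -0.4]
grip_width: 0.0599
gripper_force: 0.0
```

Run:
```python
from h import *
st()
im,d,P,_=cloud("scene"); a=im[200:340,230:370]; b=cloud("top")[0][100:290,330:520]
o=np.hstack([cv2.resize(a,(400,400),interpolation=cv2.INTER_CUBIC),cv2.resize(b,(400,400),interpolation=cv2.INTER_CUBIC)])
cv2.imwrite("pics/o.png",cv2.convertScaleAbs(o,alpha=1.6))
```

```text
{'clock': np.float64(12.783), 'joints': array([ 0.626,  0.559, -0.401,  1.683, -0.362,  1.03 ,  0.318]), 'tcp_pos': array([ 0.613, -0.112,  0.182]), 'contact_force': array([-1.383, -0.122, -0.383]), 'grip_width': np.float64(0.06), 'gripper_force': np.float64(0.0)}
```

View pics/o.png

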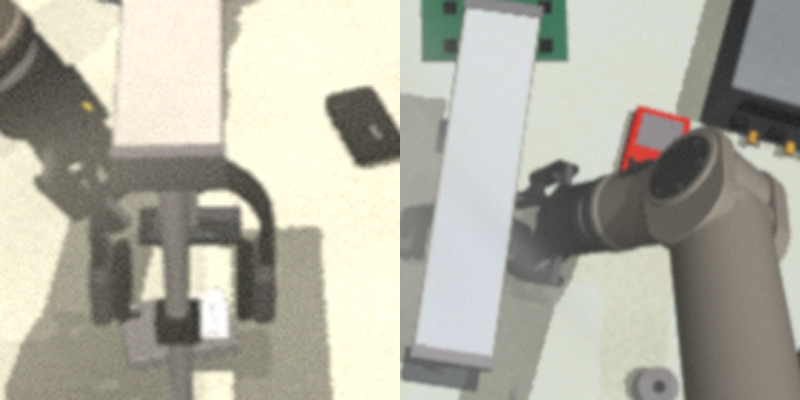

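The fingers are open and the headset hangs level on the rail, cups at (110,285) and (255,285). Retracting along the tool axis.

Request:
{"op": "servo_tool", "data": {"commands": [[0, 0, 0, -1, -5, 9, 0.3], [0, 0, 0, -2, -10, 17, 0.3], [0, 0, 0, -3, -18, 30, 0.3], [0, 0, 0, -4, -27, 46, 0.3], [0, 0, 0, -5, -36, 62, 0.3]]}}

```text
clock: 13.3
tcp_pos: [0.6084, -0.1488, 0.2454]
orientation: [-2.093, -1.784, -0.558]
contact_force: [0.0, -0.5, 0.9]
grip_width: 0.0596
gripper_force: 0.0
```

Request:
{"op": "servo_tool", "data": {"commands": [[0, 0, 0, -3, -20, 10, 0.3], [0, 0, 0, -6, -50, 20, 0.3], [0, 0, 0, -10, -80, 30, 0.3], [0, 0, 0, -10, -80, 30, 0.3], [0, 0, 0, -10, -80, 30, 0.3]]}}

```text
clock: 13.72
tcp_pos: [0.5984, -0.2315, 0.2751]
orientation: [-2.099, -1.781, -0.559]
contact_force: [-1.0, 0.1, -0.5]
grip_width: 0.0598
gripper_force: 0.0
```

Run:
```python
from h import *
st()
im=cloud("scene")[0]; a=im[200:340,230:370]
o=np.hstack([cv2.resize(a,(400,400),interpolation=cv2.INTER_CUBIC),cv2.resize(im[160:400,160:400],(400,400))])
cv2.imwrite("pics/f.png",cv2.convertScaleAbs(o,alpha=1.6))
```

```text
{'clock': np.float64(13.717), 'joints': array([ 0.748,  0.531, -0.352,  1.486, -0.336,  1.309,  0.38 ]), 'tcp_pos': array([ 0.598, -0.231,  0.275]), 'contact_force': array([-0.996,  0.149, -0.523]), 'grip_width': np.float64(0.06), 'gripper_force': np.float64(0.0)}
```

View pics/f.png

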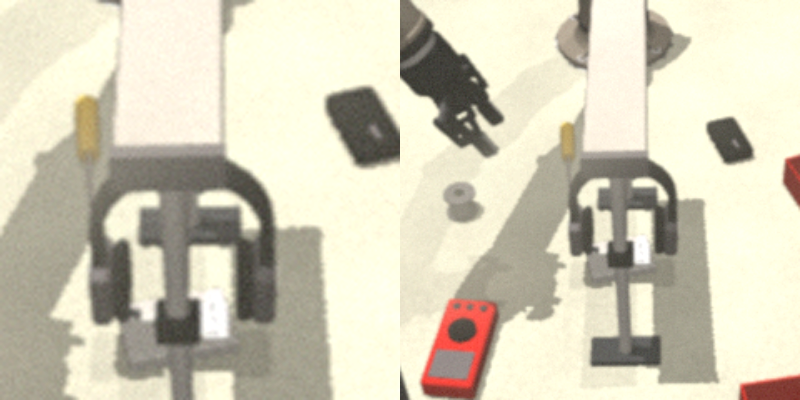

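The headset hangs straight on the rail, cups level at (110,290) and (255,290), with the gripper well clear and the other objects in place.

```bash
python3 -c "
from bench import r
print(r.hand_in())"
```

```text
the job is handed in; nothing more can be done
None
```

The headset is hanging straight on the rail by its crown notch with one cup on each side. The lamp and the other objects look untouched in the last picture, and I handed the job in at about 13.8 s; the hand-in returned no verdict.

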